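Raise the splash guard of the honing station to its band

ROBOT

A 6-joint arm with a two-finger parallel gripper is mounted at the origin on the work surface. World frame = base frame: x ahead of the robot, y to its left, z up, the work surface at z = 0. Lengths are in m, angles in rad, forces in N, time in s.
With the tool pointing down it reaches from about 0.35 to 0.975 m from the base axis. Payload 4.9 kg.
Tool frame: the origin (TCP) lies between the finger pads; the fingertips stand 14 mm ahead of it and the grasp point (between the pads) lies 5 mm behind it (manip.finger_overhang is the distance from the TCP to the fingertips, in m); z points along the fingers, y is the line along which they close (so a half turn about z gives the same grasp; the last joint's range is limited). The gripper opens to 85 mm and grips with 20 to 120 N. Pads are 22 mm wide; open, the fingers measure 114 mm over their backs; the gripper's body (76 mm by 85 mm) begins 54 mm behind the grasp point. The pads swing forward as they close: fully open they stand 13 mm farther back than shut.
Start: joints at [-1.397, 0.053, 1.613, -0, 1.476, -0.119], TCP at [0.18, -0.598, 0.214] pointing down, gripper open.
Joint ranges: [-3.01, 3.01], [-1.01, 2.22], [0.06, 2.58], [-1.02, 4.17], [0.09, 2.62], [-3.14, 3.14]. Speed limits (rad/s): [2.57, 2.57, 3.14, 3.14, 3.14, 3.14].

INTERFACE

Orientations are given as a unit quaternion [w, x, y, z].
In Python, from plant import manip, grab_frame gives the robot as it stands.
- The arm moves only by the tool servo_tool, never from a script. Its argument "deltas" is a list that holds one entry, the list of rows, each a list of 5 numbers: the opening in per cent of the stroke, from 0 (shut) to 100 (fully open), then the shift along the world's x, y, z in m, then the turn about the world's z in degrees. A call has exactly 8 rows; each row shifts and turns the commanded pose from where the row before left it; what a row does not reach is not made up. A row lasts 1/10 s, in which the tool goes at most 50 mm and 8.59 degrees, less where a joint would pass 70% of its speed; a pose out of reach is approached as far as the arm can. A call is refused whole if a number of a shift passes 0.05 or a number of a turn 8.59, either way. A call with a gripper value outside its range is refused whole. The fingers move at their own pace and stop on an object; the grip force is fixed at half the most. Time passes only in rows, so rows that do not move let the fingers close, or fill a call up. It gives the time, the measured TCP pose, the force, the opening and the grip force at its end, in the units of the state.
- manip.state(): the state, without advancing time (a new reading comes with each control period).
- grab_frame(name): name is "scene" or "top" or "wrist"; returns a dict with "pixels" (384x512x3 uint8, red, green, blue), "z_map" (384x512 float32, m along the optical axis (not along the pixel's ray), 0 where there is no reading), "fx", "fy", "cx", "cy" (pixels), "rvec" (rotation vector, rad) and "tvec" (3), from world to camera coordinates, as OpenCV has them; the wrist camera has in their place "T_tool_cam" (4x4, takes a point from camera to tool coordinates, whose origin is the TCP and whose axes are the flange's). Camera axes: x right, y down, z forward; pixel columns grow to the right and rows downward; lengths in m; the calibration is good to about 2 mm. A picture is of the moment at which its call begins: read the wrist's pose just before it.
- manip.job_done(): hands the job in; it is judged then, once.
The state is a dict: "time": time; "joint_pos": joint angles; "joint_vel": joint speeds; "joint_efforts": joint torques, N m; "tool_pos": TCP position; "tool_rot": TCP orientation; "contact_force": force on the tool from outside, world axes, zero at the start; "ft_torque": the same for the moment, N m; "gripper_width": opening from 0.0 (shut) to 1.0 (fully open); "grasp_force": force on a finger pad.
Only numpy, scipy, OpenCV 4.12 (cv2) and the standard library are available. Lean on these libraries where they do the work, as an engineer would, in place of code of your own. Each camera call takes 0.05 s, during which the arm holds its last target. There are 200 camera calls.

TASK

Push the clear splash guard of the honing station up from beneath its orange lip with your fingertips, without pinching the lip, until its red pointers stand within the yellow bands on the columns. The guard is counterweighted and stays where it is left, so leave it there and take your hand away. Do not shift the yellow bands, and leave the oil can, the dial gauge and the steel sleeve where they stand.

Things in the scene. Friction and masses are not known exactly. Their poses are not given: they have to be found in the camera images.
- station: Fixed green station: base 260 x 460 x 20 mm, two steel guide rods (y = +-165 mm) and two grey 28 mm square columns (y = +-212 mm), 470 mm high, joined by a top bar; a 90 mm high finned barrel stands behind the guard. Origin on the table; x from front (robot side) to back, y along the width, z up. Guard's plane at x = -80 mm, base from x = -100 to 160 mm.
- window (a joint): Height of the sliding guard in m: 0 fully down, grows straight up, travel 0.20 m. Clear pane in an aluminium frame, 310 mm wide, 165 mm high, balanced by counterweights hidden in the columns; takes about 3 to 7 N to move either way and stays where it is left. In the rules window_c0 is the lower 5 mm of its orange lip, window_c1 the upper 4 mm.
- lip_edge (a point): Middle of the lower front edge of the guard's orange lip, the part nearest the robot; moves with the guard (95 mm above the table at joint value 0). The lip is a level shelf 160 mm wide, 9 mm thick, standing out 50 mm from the guard's frame towards the robot, its flat underside open from below. Axes as the station's: x into the station, y along the lip, z up.
- pointer (a point): Middle of the guard's right-hand (-y) red pointer, a 5 mm thick tab beside and in front of the grey column, 190 mm from the guard's middle and 4 mm above the lip's underside. Its twin on the left is at the same height.
- mark (a point): Mid-height of the right-hand yellow band, taken beside the column so that the pointer coincides with it at the right height. The yellow bands are clips 36 mm square and 20 mm high round both grey columns, at equal height, set differently each time and always above the pointers at the start. Axes as the station's, z up.
- band (a joint): Height setting of both yellow bands in m, on the same scale as window: the guard is level with the bands when the two values are equal. Clamped: not to be moved.
- oil_can: Red can, 54 mm across, 110 mm high, standing on the table beside the front of the station; bystander. Origin at the centre of its underside.
- gauge: Dial gauge lying on the table: aluminium disc 56 mm across, 18 mm high, with a black and steel stem along its x axis to 145 mm; bystander. Origin under the disc's centre.
- sleeve: Steel tube standing on the table, 60 mm across, 55 mm high; bystander. Origin at the centre of its underside.

How it is judged:
By the outcome, as a careful person would: the job done as asked, in the order asked, and still so for the second after the job is handed in, with the robot touching nothing.
It also fails if it takes over 51 s, if anything falls off the work surface, if the arm or the gripper's body presses on something with over 40 N, if the wrist force passes 120 N, or if a joint passes its speed limit or range.

## Working session

There is one attempt and no reset: what is moved stays moved. The work goes in short steps, Python scripts to look and compute and a tool call to move; the robot and the scene stay as the last step left them, time stands still between calls to the robot, and variables do not carry over. Pictures are saved under pics/ and viewed, at most 10 in all, crops included, and the job is handed in when it is done.

Besides the shell and the picture viewer there is one more tool, called after "Call:" as a command line: name --argument value ..., lists and objects as JSON in quotes. servo_tool: Moves the arm, as the interface text tells. Its arguments: {"type":"object","properties":{"deltas":{"type":"array"}},"required":["deltas"]}

```bash
mkdir -p pics
cat > h.py <<'E'
import numpy as np,cv2
from plant import manip,grab_frame
def pts(f):
    R=cv2.Rodrigues(np.array(f["rvec"],float))[0];t=np.array(f["tvec"],float).ravel()
    v,u=np.indices(f["z_map"].shape);z=f["z_map"]
    c=np.stack([(u-f["cx"])/f["fx"]*z,(v-f["cy"])/f["fy"]*z,z],-1)
    return (c-t)@R
E
python3 - <<'E'
from h import *
for n in("scene","top"):
    f=grab_frame(n);cv2.imwrite(f"pics/{n}0.png",f["pixels"][:,:,::-1]);P=pts(f)
    np.savez(f"{n}0.npz",P=P,**{k:np.array(v) for k,v in f.items()})
    hsv=cv2.cvtColor(f["pixels"],cv2.COLOR_RGB2HSV)
    for nm,lo,hi in(("red",(0,150,60),(5,255,255)),("orange",(6,150,80),(18,255,255)),("yellow",(22,140,100),(35,255,255)),("green",(40,80,30),(90,255,255))):
        m=cv2.inRange(hsv,lo,hi);k,l,s,c=cv2.connectedComponentsWithStats(m)
        for i in range(1,k):
            if s[i,4]>8:
                q=P[(l==i)&(f["z_map"]>0)]
                print(n,nm,s[i],np.round(c[i],1),np.round(np.percentile(q,[5,50,95],axis=0),3).tolist() if len(q) else 0)
print(manip.state())
E
```

```text
scene red [185  16   9  17  96] [189.1  23.5] [[0.063, -0.035, 0.271], [0.089, -0.025, 0.28], [0.116, -0.015, 0.289]]
scene red [198  33  34  17 114] [215.3  41.4] [[0.195, -0.006, 0.284], [0.231, 0.039, 0.296], [0.24, 0.079, 0.302]]
scene red [230  76   5  16  59] [232.   82.6] [[0.0, 0.08, 0.008], [0.032, 0.089, 0.011], [0.069, 0.1, 0.014]]
scene red [210  91  12   9  34] [216.   94.6] [[0.076, 0.004, 0.009], [0.086, 0.022, 0.012], [0.1, 0.041, 0.016]]
scene red [238 148   7  10  49] [241. 153.] [[0.454, 0.047, 0.08], [0.46, 0.056, 0.094], [0.463, 0.066, 0.102]]
scene red [240 167   8  11  49] [243.7 172.2] [[0.541, 0.041, 0.121], [0.555, 0.048, 0.124], [0.569, 0.056, 0.125]]
scene red [ 88 220  11  11  64] [ 93.8 224.8] [[0.623, -0.332, 0.121], [0.636, -0.32, 0.124], [0.649, -0.313, 0.125]]
scene orange [311   0   7   9  37] [314.9   3.3] [[-0.946, 0.706, -0.209], [-0.907, 0.715, -0.206], [-0.853, 0.731, -0.202]]
scene orange [466   0  46  40 860] [496.2  14. ] [[0.002, 0.989, 0.183], [0.081, 1.027, 0.185], [0.198, 1.099, 0.187]]
scene orange [363   3  34   9 163] [379.1   6.9] [[
[... 1882 characters left out ...]
joint_pos': array([-1.39700032e+00,  5.32728256e-02,  1.61414898e+00, -4.11265722e-06,
        1.47602037e+00, -1.18975657e-01]), 'joint_vel': array([ 0.00077255, -0.00071928, -0.00351538,  0.00035895,  0.00220963,
        0.00025662]), 'joint_efforts': array([ 7.42798591e-06, -3.94905174e+01, -3.71365392e+01, -9.14140537e-05,
        3.93137496e-03,  1.30318540e-05]), 'tool_pos': array([ 0.18028898, -0.597807  ,  0.21240178]), 'tool_rot': array([-9.24357065e-04,  9.89304262e-01,  1.45863710e-01, -2.73908225e-05]), 'contact_force': array([ 1.09585736, -0.35956945,  0.78726626]), 'ft_torque': array([0.04702982, 0.01499659, 0.00568699]), 'grasp_force': 0.0, 'gripper_width': 1.0013285827752425}
```

View pics/scene0.png

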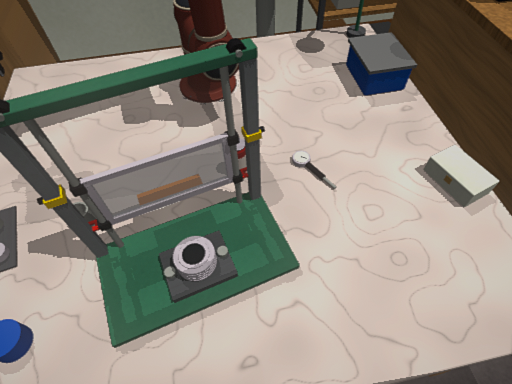

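View pics/top0.png

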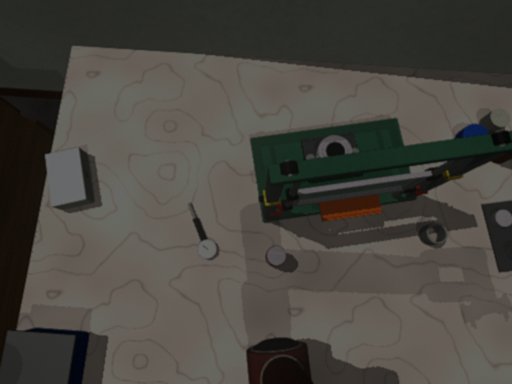

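The scene camera looks from behind. The guard is in the middle, with yellow bands at (252,135) and (56,199) and red pointers at (244,172) and (94,225). In the top view the orange lip is at (352,213), the can at (277,256), the sleeve at (432,233) and the gauge at (207,248). The tool points down and the moves only turn about z, so I'll check what the robot interface offers before choosing how to get the tips under the lip.

The underside of the lip only takes a push from tips that point forward, but the commands keep the tool upright. At the edge of the reach the arm only gets "as far as it can", and that may tilt the tool. I'll test this high up in free space.

Call:
servo_tool --deltas '[[[0,0,0,0.05,0],[0,0,0,0.05,0],[0,0,0,0.05,0],[0,0,0,0.05,0],[0,0,0,0.05,0],[0,0,0,0.05,0],[0,0,0,0.05,0],[0,0,0,0.05,0]]]'

```text
time: 0.9
tool_pos: [0.1803, -0.598, 0.6151]
tool_rot: [-0.0, 0.989, 0.146, 0.0]
contact_force: [-0.5, -1.5, -0.6]
gripper_width: -0.001
grasp_force: 0.0
```

Call:
servo_tool --deltas '[[[0,0,0,0.05,0],[0,0,0,0.05,0],[0,0,0,0.05,0],[0,0,0,0.05,0],[0,0,0,0.05,0],[0,0,0,0.05,0],[0,0,0,0.05,0],[0,0,0,0.05,0]]]'

```text
time: 1.7
tool_pos: [0.1544, -0.5099, 0.851]
tool_rot: [0.044, 0.988, 0.146, 0.005]
contact_force: [0.2, 0.5, -0.0]
gripper_width: -0.001
grasp_force: 0.0
```

```bash
python3 -c "
from h import *
s=manip.state();print(s['joint_pos'].round(3),s['tool_pos'],s['tool_rot'],s['time'])"
```

```text
[-1.422  0.379  0.055  0.021  2.62  -0.126] [ 0.15443336 -0.50991294  0.8509982 ] [0.04359868 0.98833909 0.14579838 0.00527614] 1.7
```

Call:
servo_tool --deltas '[[[0,0,0,-0.03,0],[0,0,0,-0.03,0],[0,0,0,-0.03,0],[0,0,0,-0.03,0],[0,0,0,-0.03,0],[0,0,0,-0.03,0],[0,0,0,-0.03,0],[0,0,0,0,0]]]'

```text
time: 2.5
tool_pos: [0.1551, -0.5136, 0.645]
tool_rot: [0.039, 0.989, 0.146, 0.005]
contact_force: [0.5, -0.9, -0.2]
gripper_width: 0.002
grasp_force: 0.0
```

```bash
cat >> h.py <<'E'
from scipy.spatial.transform import Rotation as Ro
def rep():
    s=manip.state();q=s['tool_rot'];R=Ro.from_quat(np.r_[q[1:],q[0]]).as_matrix()
    print(s['time'],'q',s['joint_pos'].round(3),'p',s['tool_pos'].round(4),'z',R[:,2].round(3),'y',R[:,1].round(3),'F',s['contact_force'].round(1),'tip',(s['tool_pos']+.014*R[:,2]).round(4))
    return s,R
E
python3 -c "
from h import *
rep()"
```

```text
2.5 q [-1.422 -0.101  1.047  0.012  2.117 -0.137] p [ 0.1551 -0.5136  0.645 ] z [ 0.022 -0.076 -0.997] y [ 0.288 -0.954  0.079] F [ 0.5 -0.9 -0.2] tip [ 0.1554 -0.5147  0.631 ]
```

The tilt persists and points outward. Reaching past the full radius should make it build up.

Call:
servo_tool --deltas '[[[0,0.014,-0.047,0,0],[0,0.014,-0.047,0,0],[0,0.014,-0.047,0,0],[0,0.014,-0.047,0,0],[0,0.014,-0.047,0,0],[0,0.014,-0.047,0,0],[0,0.014,-0.047,0,0],[0,0.014,-0.047,0,0]]]'

```text
time: 3.3
tool_pos: [0.245, -0.8191, 0.5875]
tool_rot: [0.063, 0.987, 0.145, 0.009]
contact_force: [0.1, 0.8, 0.8]
gripper_width: -0.003
grasp_force: 0.0
```

Call:
servo_tool --deltas '[[[0,0.014,-0.047,0,0],[0,0.014,-0.047,0,0],[0,0.014,-0.047,0,0],[0,0.014,-0.047,0,0],[0,0.014,-0.047,0,0],[0,0.014,-0.047,0,0],[0,0.014,-0.047,0,0],[0,0.014,-0.047,0,0]]]'

```text
time: 4.1
tool_pos: [0.2905, -0.972, 0.4451]
tool_rot: [0.161, 0.976, 0.144, 0.023]
contact_force: [-0.6, 0.6, -0.4]
gripper_width: -0.003
grasp_force: 0.0
```

```bash
python3 -c "
from h import *
rep()"
```

```text
4.1 q [-1.361  0.956  0.055  0.025  1.805 -0.073] p [ 0.2905 -0.972   0.4451] z [ 0.091 -0.308 -0.947] y [ 0.274 -0.907  0.321] F [-0.6  0.6 -0.4] tip [ 0.2918 -0.9763  0.4319]
```

Call:
servo_tool --deltas '[[[0,0.012,-0.038,0.03,0],[0,0.012,-0.038,0.03,0],[0,0.012,-0.038,0.03,0],[0,0.012,-0.038,0.03,0],[0,0.012,-0.038,0.03,0],[0,0.012,-0.038,0.03,0],[0,0.012,-0.038,0.03,0],[0,0.012,-0.038,0.03,0]]]'

```text
time: 4.9
tool_pos: [0.3053, -1.0071, 0.524]
tool_rot: [0.278, 0.949, 0.14, 0.04]
contact_force: [0.4, -0.5, 0.2]
gripper_width: 0.004
grasp_force: 0.0
```

```bash
python3 -c "
from h import *
rep()"
```

```text
4.9 q [-1.359  0.903  0.055  0.042  1.615 -0.067] p [ 0.3053 -1.0071  0.524 ] z [ 0.154 -0.517 -0.842] y [ 0.244 -0.806  0.539] F [ 0.4 -0.5  0.2] tip [ 0.3075 -1.0143  0.5122]
```

Call:
servo_tool --deltas '[[[0,0.011,-0.036,0.045,0],[0,0.011,-0.036,0.045,0],[0,0.011,-0.036,0.045,0],[0,0.011,-0.036,0.045,0],[0,0.011,-0.036,0.045,0],[0,0.011,-0.036,0.045,0],[0,0.011,-0.036,0.045,0],[0,0.011,-0.036,0.045,0]]]'

```text
time: 5.7
tool_pos: [0.3043, -1.0029, 0.6539]
tool_rot: [0.387, 0.911, 0.135, 0.056]
contact_force: [-0.8, -0.1, 0.3]
gripper_width: -0.002
grasp_force: 0.0
```

Call:
servo_tool --deltas '[[[0,0.011,-0.036,0.045,0],[0,0.011,-0.036,0.045,0],[0,0.011,-0.036,0.045,0],[0,0.011,-0.036,0.045,0],[0,0.011,-0.036,0.045,0],[0,0.011,-0.036,0.045,0],[0,0.011,-0.036,0.045,0],[0,0.011,-0.036,0.045,0]]]'

```text
time: 6.5
tool_pos: [0.3053, -1.0051, 0.7583]
tool_rot: [0.49, 0.86, 0.127, 0.072]
contact_force: [0.2, 0.3, -0.2]
gripper_width: -0.003
grasp_force: 0.0
```

```bash
python3 -c "
from h import *
rep()"
```

```text
6.5 q [-1.369  0.742  0.055  0.08   1.312 -0.068] p [ 0.3053 -1.0051  0.7583] z [ 0.248 -0.824 -0.51 ] y [ 0.149 -0.488  0.86 ] F [ 0.2  0.3 -0.2] tip [ 0.3087 -1.0166  0.7512]
```

```bash
cat > kin.py <<'E'
import numpy as np
D=np.array([[.0533,1.6141,1.476,.6244,.2124],[.379,.055,2.62,.5328,.851],[-.101,1.047,2.117,.5365,.645],[.956,.055,1.805,1.0145,.4451],[.903,.055,1.615,1.0524,.524],[.742,.055,1.312,1.0504,.7583]])
q2,q3,q5,r,z=D.T;s=q2+q3+q5;O=0*r
A=np.r_[np.c_[O+1,O,np.sin(q2),np.sin(q2+q3),np.cos(q2+q3),np.sin(s)],np.c_[O,O+1,np.cos(q2),np.cos(q2+q3),-np.sin(q2+q3),np.cos(s)]]
K,res,*_=np.linalg.lstsq(A,np.r_[r,z],rcond=None)
if __name__=="__main__":
    print(K,res,np.abs(A@K-np.r_[r,z]).max())
    from scipy.optimize import least_squares
    a,h,L1,L2,e,d=K
    for ang in (70,80,90,100):
        for tr,tz in((.56,.10),(.56,.25),(.45,.1),(.4,.3)):
            def f(q):
                s=np.pi-np.radians(ang)
                return [a+L1*np.sin(q[0])+L2*np.sin(q[0]+q[1])+e*np.cos(q[0]+q[1])+d*np.sin(s)-tr,h+L1*np.cos(q[0])+L2*np.cos(q[0]+q[1])-e*np.sin(q[0]+q[1])+d*np.cos(s)-tz]
            o=least_squares(f,[0,2.]);q=o.x
            print(ang,tr,tz,q.round(2),"q5",(np.pi-np.radians(ang)-q.sum()).round(2),o.cost.round(6))
E
python3 kin.py
```

```text
[0.00534594 0.24085437 0.42444863 0.60900602 0.09704677 0.29692775] [9.67475785e-07] 0.0005868516906144539
70 0.56 0.1 [-0.4   2.59] q5 -0.26 0.0
70 0.56 0.25 [-0.84  2.54] q5 0.22 0.0
70 0.45 0.1 [-1.34  2.98] q5 0.27 0.000242
70 0.4 0.3 [-2.81  3.08] q5 1.65 0.0
80 0.56 0.1 [-0.22  2.59] q5 -0.62 0.0
80 0.56 0.25 [-0.82  2.61] q5 -0.05 0.0
80 0.45 0.1 [-1.04  2.98] q5 -0.2 0.000124
80 0.4 0.3 [-2.4   2.98] q5 1.16 0.000863
90 0.56 0.1 [0.03 2.55] q5 -1.0 0.0
90 0.56 0.25 [-0.69  2.65] q5 -0.38 0.0
90 0.45 0.1 [-0.39  2.85] q5 -0.89 0.0
90 0.4 0.3 [-2.12  2.98] q5 0.7 0.003043
100 0.56 0.1 [0.28 2.46] q5 -1.35 0.0
100 0.56 0.25 [-0.45  2.62] q5 -0.78 0.0
100 0.45 0.1 [0.16 2.68] q5 -1.45 0.0
100 0.4 0.3 [-1.64  2.98] q5 0.06 0.004025
```

Call:
servo_tool --deltas '[[[0,0.011,-0.036,0.045,0],[0,0.011,-0.036,0.045,0],[0,0.011,-0.036,0.045,0],[0,0.011,-0.036,0.045,0],[0,0.011,-0.036,0.045,0],[0,0.011,-0.036,0.045,0],[0,0.011,-0.036,0.045,0],[0,0.011,-0.036,0.045,0]]]'

```text
time: 7.3
tool_pos: [0.3065, -1.0085, 0.8457]
tool_rot: [0.582, 0.8, 0.118, 0.085]
contact_force: [-0.3, 0.3, 0.0]
gripper_width: 0.002
grasp_force: 0.0
```

Call:
servo_tool --deltas '[[[0,0.011,-0.036,0.045,0],[0,0.011,-0.036,0.045,0],[0,0.011,-0.036,0.045,0],[0,0.011,-0.036,0.045,0],[0,0.011,-0.036,0.045,0],[0,0.011,-0.036,0.045,0],[0,0.011,-0.036,0.045,0],[0,0.011,-0.036,0.045,0]]]'

```text
time: 8.1
tool_pos: [0.3065, -1.008, 0.9199]
tool_rot: [0.662, 0.735, 0.109, 0.097]
contact_force: [-0.5, -0.7, -0.7]
gripper_width: 0.0
grasp_force: 0.0
```

```bash
python3 -c "
from h import *
rep()"
```

```text
8.1 q [-1.373  0.688  0.056  0.118  0.936 -0.081] p [ 0.3065 -1.008   0.9199] z [ 0.287 -0.952 -0.105] y [ 0.032 -0.101  0.994] F [-0.5 -0.7 -0.7] tip [ 0.3105 -1.0213  0.9185]
```

Call:
servo_tool --deltas '[[[0,0.011,-0.036,0.045,0],[0,0.011,-0.036,0.045,0],[0,0.011,-0.036,0.045,0],[0,0.011,-0.036,0.045,0],[0,0.011,-0.036,0.045,0],[0,0.011,-0.036,0.045,0],[0,0.011,-0.036,0.045,0],[0,-0.01,0.03,-0.03,0]]]'

```text
time: 8.9
tool_pos: [0.3014, -0.9945, 0.9594]
tool_rot: [0.718, 0.68, 0.102, 0.106]
contact_force: [0.6, -2.5, -0.2]
gripper_width: -0.004
grasp_force: 0.0
```

Call:
servo_tool --deltas '[[[0,-0.01,0.04,-0.05,0],[0,-0.01,0.04,-0.05,0],[0,-0.01,0.04,-0.05,8.5],[0,-0.01,0.04,-0.05,8.5],[0,-0.01,0.04,-0.05,8.5],[0,-0.01,0.04,-0.05,8.5],[0,-0.01,0.04,-0.05,8.5],[0,0,0,0,0]]]'

```text
time: 9.7
tool_pos: [0.2628, -0.8519, 0.7537]
tool_rot: [0.65, 0.654, 0.272, 0.276]
contact_force: [-0.9, -1.4, -2.3]
gripper_width: 0.002
grasp_force: 0.0
```

```bash
python3 -c "
from h import *
rep()"
```

```text
9.7 q [-1.608  0.072  1.195  1.302  0.874 -1.16 ] p [ 0.2628 -0.8519  0.7537] z [ 0.714 -0.7   -0.003] y [-0.003 -0.007  1.   ] F [-0.9 -1.4 -2.3] tip [ 0.2728 -0.8617  0.7536]
```

```bash
cat > kin.py <<'E'
import numpy as np
from scipy.spatial.transform import Rotation as Ro
from scipy.optimize import least_squares
Rz=lambda a:Ro.from_euler('z',a).as_matrix();Ry=lambda a:Ro.from_euler('y',a).as_matrix()
D=[([-1.397,.0533,1.6141,0,1.476,-.119],[.1803,-.5978,.2124]),([-1.422,.379,.055,.021,2.62,-.126],[.1544,-.5099,.851]),([-1.422,-.101,1.047,.012,2.117,-.137],[.1551,-.5136,.645]),([-1.361,.956,.055,.025,1.805,-.073],[.2905,-.972,.4451]),([-1.369,.742,.055,.08,1.312,-.068],[.3053,-1.0051,.7583]),([-1.373,.688,.056,.118,.936,-.081],[.3065,-1.008,.9199]),([-1.608,.072,1.195,1.302,.874,-1.16],[.2628,-.8519,.7537])]
def fk(q,k):
    A=Rz(q[0]);F=A@Ry(q[1]+q[2])@Rz(q[3]);R=F@Ry(q[4])
    p=A@np.array([k[0],k[1],k[2]])+A@Ry(q[1])@[0,0,k[3]]+A@Ry(q[1]+q[2])@[k[4],0,k[5]]+F@[k[7],k[8],0]+R@[k[9],0,k[6]]
    return p,R
def w(k):return np.r_[np.concatenate([fk(q,k)[0]-p for q,p in D]),1e-3*np.array(k)]
K=least_squares(w,[0,.07,.24,.42,.1,.61,.3,0,0,0]).x
lo=np.array([-3.01,-1.01,.06,-1.02,.09]);hi=np.array([3.01,2.22,2.58,4.17,2.62])
def ik(tcp,u,q0):
    o=least_squares(lambda q:np.r_[fk(q,K)[0]-tcp,fk(q,K)[1][:,2]-u],q0,bounds=(lo,hi));return o.x,np.sqrt(2*o.cost)
if __name__=="__main__":
    print(K.round(3),np.abs(w(K)).max(),fk(D[-1][0],K)[1][:,2])
    for ph in(-30,-15,0,15,30,45,60):
        u=np.array([np.cos(np.radians(ph)),np.sin(np.radians(ph)),0])
        q=np.array([-1.6,.07,1.2,1.3,.87])
        for off,z in((.12,.25),(.12,.09),(0,.09),(0,.25)):
            t=np.array([.565,-.15,z])-(.014+off)*u
            q,e=ik(t,u,np.clip(q,lo+.01,hi-.01));A=Rz(q[0]);el=A@[K[0],K[1],K[2]]+A@Ry(q[1])@[0,0,K[3]];wr=t-K[6]*u
            print(ph,off,z,q.round(2),e.round(4),'wrist',wr.round(2),'elbow',el.round(2))
E
python3 kin.py
```

```text
[ 0.     0.074  0.238  0.427  0.095  0.61   0.297  0.    -0.    -0.   ] 0.0006098323491540246 [ 0.71380847 -0.70033699 -0.00236031]
-30 0.12 0.25 [ 0.08 -0.57  2.58  4.17  0.74] 0.0864 wrist [0.19 0.07 0.25] elbow [-0.23  0.06  0.6 ]
-30 0.12 0.09 [0.01 0.14 2.58 3.73 1.22] 0.0394 wrist [0.19 0.07 0.09] elbow [0.06 0.08 0.66]
-30 0 0.09 [-0.24  0.12  2.48  3.47  1.05] 0.0 wrist [0.3  0.01 0.09] elbow [0.07 0.06 0.66]
-30 0 0.25 [-0.24 -0.54  2.57  3.74  0.53] 0.0 wrist [0.3  0.01 0.25] elbow [-0.2   0.12  0.6 ]
-15 0.12 0.25 [-0.51 -0.61  2.58  2.55  0.46] 0.1374 wrist [ 0.15 -0.04  0.25] elbow [-0.18  0.19  0.59]
-15 0.12 0.09 [-0.62  0.3   2.58  2.77  1.34] 0.0767 wrist [ 0.15 -0.04  0.09] elbow [ 0.14 -0.01  0.65]
-15 0 0.09 [-0.53  0.08  2.53  2.83  1.06] 0.0 wrist [ 0.26 -0.07  0.09] elbow [0.07 0.05 0.66]
-15 0 0.25 [-0.52 -0.57  2.58  2.59  0.5 ] 0.0177 wrist [ 0.26 -0.07  0.25] elbow [-0.16  0.18  0.6 ]
0 0.12 0.25 [-1.12 -0.59  2.58  1.76  1.18] 0.0877 wrist [ 0.13 -0.15  0.25] elbow [-0.04  0.25  0.59]
0 0.12 0.09 [-1.17  0.14  2.58  1.93  1.42] 0.0405 wrist [ 0.13 -0.15  0
[... 1101 characters left out ...]
3  0.66]
45 0.12 0.09 [-1.19  0.48  1.96  1.25  1.83] 0.0 wrist [ 0.26 -0.45  0.09] elbow [ 0.14 -0.16  0.62]
45 0 0.09 [-0.97  0.45  2.    1.43  1.69] 0.0 wrist [ 0.34 -0.37  0.09] elbow [ 0.17 -0.11  0.62]
45 0 0.25 [-0.97  0.1   2.05  1.47  1.72] 0.0 wrist [ 0.34 -0.37  0.25] elbow [0.08 0.01 0.66]
60 0.12 0.25 [-1.1   0.35  1.75  1.25  2.06] 0.0 wrist [ 0.35 -0.52  0.25] elbow [ 0.13 -0.1   0.64]
60 0.12 0.09 [-1.1   0.63  1.71  1.15  1.97] 0.0 wrist [ 0.35 -0.52  0.09] elbow [ 0.18 -0.19  0.58]
60 0 0.09 [-0.93  0.57  1.81  1.27  1.84] 0.0 wrist [ 0.41 -0.42  0.09] elbow [ 0.2  -0.14  0.6 ]
60 0 0.25 [-0.93  0.26  1.86  1.35  1.91] 0.0 wrist [ 0.41 -0.42  0.25] elbow [ 0.13 -0.04  0.65]
```

The tool is now horizontal, and the kinematic fit shows an approach at a heading of +30° works. Next is the move to a point in front of the lip.

Call:
servo_tool --deltas '[[[0,0.01,0.03,-0.025,4.65],[0,0.01,0.03,-0.025,4.65],[0,0.01,0.03,-0.025,4.65],[0,0.01,0.03,-0.025,4.65],[0,0.01,0.03,-0.025,4.65],[0,0.01,0.03,-0.025,4.65],[0,0.01,0.03,-0.025,4.65],[0,0.01,0.03,-0.025,4.65]]]'

```text
time: 10.5
tool_pos: [0.3477, -0.6083, 0.5688]
tool_rot: [0.533, 0.526, 0.468, 0.469]
contact_force: [0.1, 0.2, 0.3]
gripper_width: -0.001
grasp_force: 0.0
```

Call:
servo_tool --deltas '[[[0,0.01,0.03,-0.025,4.65],[0,0.01,0.03,-0.025,4.65],[0,0.01,0.03,-0.025,4.65],[0,0.01,0.03,-0.025,4.65],[0,0.01,0.03,-0.025,4.65],[0,0.01,0.03,-0.025,4.65],[0,0.01,0.03,-0.025,4.65],[0,0.01,0.03,-0.025,4.65]]]'

```text
time: 11.3
tool_pos: [0.428, -0.3688, 0.3679]
tool_rot: [0.355, 0.35, 0.613, 0.614]
contact_force: [0.7, -0.8, -0.0]
gripper_width: -0.002
grasp_force: 0.0
```

```bash
python3 -c "
from h import *
rep()"
```

```text
11.3 q [-1.388e+00  1.000e-03  1.918e+00  1.454e+00  1.897e+00 -1.942e+00] p [ 0.428  -0.3688  0.3679] z [0.864 0.504 0.005] y [-0.007  0.002  1.   ] F [ 0.7 -0.8 -0. ] tip [ 0.4401 -0.3618  0.3679]
```

Call:
servo_tool --deltas '[[[0,0.002,0.019,-0.035,0],[0,0.002,0.019,-0.035,0],[0,0.002,0.019,-0.035,0],[0,0.002,0.019,-0.035,0],[0,0.002,0.019,-0.035,0],[0,0.002,0.019,-0.035,0],[0,0.002,0.019,-0.035,0],[0,0.002,0.019,-0.03,0]]]'

```text
time: 12.1
tool_pos: [0.4438, -0.2176, 0.0912]
tool_rot: [0.355, 0.35, 0.613, 0.613]
contact_force: [0.5, 0.2, 0.9]
gripper_width: -0.001
grasp_force: 0.0
```

```bash
python3 -c "
from h import *
s,R=rep()
f=grab_frame('wrist');cv2.imwrite('pics/w1.png',f['pixels'][:,:,::-1])
T=np.array(f['T_tool_cam']);v,u=np.indices(f['z_map'].shape);z=f['z_map']
c=np.stack([(u-f['cx'])/f['fx']*z,(v-f['cy'])/f['fy']*z,z],-1)
W=(c@T[:3,:3].T+T[:3,3])@R.T+s['tool_pos']
print(T.round(3).tolist(),f['fx'])
m=cv2.inRange(cv2.cvtColor(f['pixels'],cv2.COLOR_RGB2HSV),(5,150,60),(18,255,255));q=W[(m>0)&(z>0)]
print(m.sum()/255,np.percentile(q,[1,5,20,50,80,95,99],axis=0).round(4).tolist())
np.savez('w1.npz',W=W,px=f['pixels'])
g=grab_frame('scene');cv2.imwrite('pics/s1.png',g['pixels'][:,:,::-1])
"
```

```text
12.1 q [-1.281  0.315  2.213  1.378  1.71  -2.546] p [ 0.4438 -0.2176  0.0912] z [0.864 0.503 0.004] y [-0.006  0.003  1.   ] F [0.5 0.2 0.9] tip [ 0.4559 -0.2106  0.0912]
[[0.0, -0.952, -0.307, 0.079], [1.0, 0.001, -0.001, 0.0], [0.001, -0.307, 0.952, -0.161], [0.0, 0.0, 0.0, 1.0]] 266.09206305386465
880.0 [[0.5321, -0.22, 0.1182], [0.5371, -0.2146, 0.1183], [0.5458, -0.1961, 0.1183], [0.5571, -0.1588, 0.119], [0.5742, -0.1203, 0.1212], [0.5955, -0.0935, 0.1226], [0.6028, -0.0715, 0.1228]]
```

View pics/w1.png

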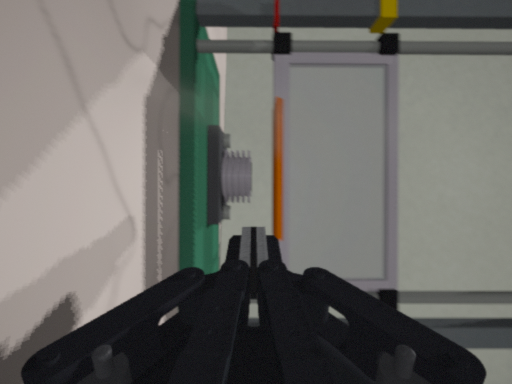

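View pics/s1.png

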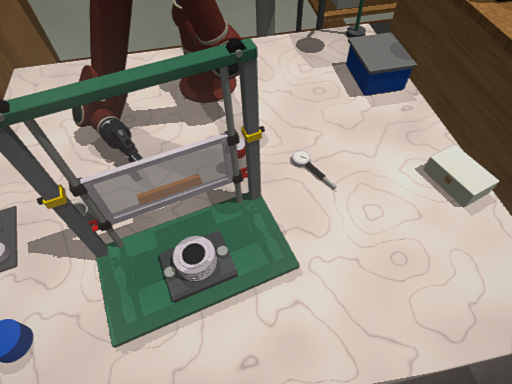

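Wrist view, where image right is up: the lip is edge-on at column 279, rows 98–240. The shut tips at (254,235) are just below its level. The scene view shows the arm clear of all three bystanders. I'm sliding the tips in under the lip.

Call:
servo_tool --deltas '[[[0,0.019,0.011,0,0],[0,0.019,0.011,0,0],[0,0.019,0.011,0,0],[0,0.019,0.011,0,0],[0,0.019,0.011,0,0],[0,0.019,0.011,0,0],[0,0,0,0,0],[0,0,0,0,0]]]'

```text
time: 13.0
tool_pos: [0.558, -0.1523, 0.0945]
tool_rot: [0.356, 0.349, 0.611, 0.615]
contact_force: [-0.7, 0.1, -0.8]
gripper_width: -0.001
grasp_force: 0.0
```

Call:
servo_tool --deltas '[[[0,0,0,0.004,0],[0,0,0,0.004,0],[0,0,0,0.004,0],[0,0,0,0.004,0],[0,0,0,0.004,0],[0,0,0,0.004,0],[0,0,0,0.004,0],[0,0,0,0.004,0]]]'

```text
time: 13.8
tool_pos: [0.5568, -0.1508, 0.1251]
tool_rot: [0.355, 0.35, 0.611, 0.615]
contact_force: [0.2, -0.0, 0.0]
gripper_width: 0.002
grasp_force: 0.0
```

```bash
cat >> h.py <<'E'
def look(name):
    s,R=rep();f=grab_frame('scene');P=pts(f);cv2.imwrite(name,f['pixels'][:,:,::-1])
    h=cv2.cvtColor(f['pixels'],cv2.COLOR_RGB2HSV)
    for nm,lo,hi in(("red",(0,150,60),(5,255,255)),("yellow",(22,140,100),(35,255,255))):
        for sd,y0,y1,x0,x1 in(("L",.03,.11,.52,.6),("R",-.37,-.3,.6,.69)):
            m=(cv2.inRange(h,lo,hi)>0)&(P[...,0]>x0)&(P[...,0]<x1)&(P[...,1]>y0)&(P[...,1]<y1)&(P[...,2]>.1)&(P[...,2]<.35)
            q=P[m][:,2];print(nm,sd,m.sum(),np.percentile(q,[2,20,50,80,98]).round(4) if len(q) else 0)
E
python3 -c "
from h import *
look('pics/s2.png')"
```

```text
13.8 q [-0.962  0.239  2.208  1.64   1.525 -2.453] p [ 0.5568 -0.1508  0.1251] z [0.865 0.502 0.009] y [-0.01  -0.002  1.   ] F [ 0.2 -0.   0. ] tip [ 0.5689 -0.1438  0.1252]
red L 49 [0.1195 0.1223 0.1237 0.1246 0.1265]
red R 63 [0.1209 0.1222 0.1235 0.1246 0.1257]
yellow L 132 [0.2559 0.2614 0.2691 0.2728 0.2743]
yellow R 231 [0.2549 0.2599 0.2676 0.2723 0.274 ]
```

```bash
python3 -c "
from h import *
f=grab_frame('wrist');a=f['pixels'][:,:,::-1]
g=grab_frame('top')['pixels'][150:290,230:470,::-1]
cv2.imwrite('pics/w2.png',np.hstack([cv2.rotate(a,cv2.ROTATE_90_COUNTERCLOCKWISE)[:,:], cv2.resize(g,(400,512))])[:, :])"
```

```text
(no output)
```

View pics/w2.png

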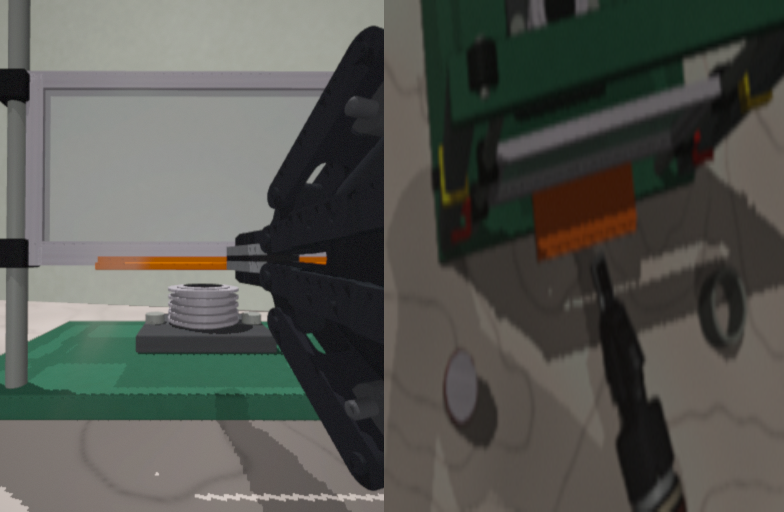

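The left half is the wrist view rotated, with the tips at (245,258) level with the lip. The right half is the top view, with the tips at (600,262) still just short of the lip's front edge at (590,250). So the tips never got underneath. I'll measure the gap in the top camera.

```bash
python3 -c "
from h import *
s,R=rep()
f=grab_frame('top');P=pts(f);px=f['pixels'].astype(int)
Rc=cv2.Rodrigues(np.array(f['rvec'],float))[0];print('cam',(-Rc.T@np.array(f['tvec']).ravel()).round(3),f['fx'])
m=(px[...,0]>70)&(px[...,0]>2*px[...,1])&(px[...,2]<60);m[:195]=0;m[232:]=0;m[:,:310]=0;m[:,395:]=0
v,u=np.nonzero(m);print(u.min(),u.max(),v.min(),v.max())
for uu in (330,340,350,360,370):
    vs=v[u==uu];print(uu,vs.min(),vs.max(),[(k,P[k,uu].round(3).tolist()) for k in range(vs.min(),vs.max()+4,3)])
for vv in range(214,236,2):
    r=range(354,374);print(vv,[ (uu,px[vv,uu].tolist(),P[vv,uu].round(3).tolist()) for uu in r if .1<P[vv,uu,2]<.16 and px[vv,uu].sum()<150][:6:3])
t=Rc@(s['tool_pos']+.014*R[:,2])+np.array(f['tvec']).ravel();print('tip px',t[0]/t[2]*f['fx']+f['cx'],t[1]/t[2]*f['fy']+f['cy'])
"
```

```text
13.95 q [-0.962  0.239  2.208  1.64   1.525 -2.453] p [ 0.5569 -0.1509  0.125 ] z [0.865 0.502 0.009] y [-0.01  -0.001  1.   ] F [-0.4 -0.3  1.1] tip [ 0.569  -0.1439  0.1252]
cam [0.384 0.099 1.112] 378.24991891225505
322 380 207 219
330 214 219 [(214, [0.551, -0.089, 0.127]), (217, [0.543, -0.089, 0.127]), (220, [0.554, -0.112, 0.005])]
340 213 217 [(213, [0.555, -0.115, 0.128]), (216, [0.548, -0.116, 0.125]), (219, [0.559, -0.143, 0.0])]
350 211 216 [(211, [0.563, -0.141, 0.126]), (214, [0.555, -0.142, 0.124]), (217, [0.567, -0.172, 0.002])]
360 210 215 [(210, [0.567, -0.167, 0.129]), (213, [0.559, -0.168, 0.126]), (216, [0.572, -0.201, 0.003])]
370 208 213 [(208, [0.574, -0.193, 0.129]), (211, [0.566, -0.194, 0.127]), (214, [0.58, -0.231, 0.001])]
214 [(354, [83, 35, 10], [0.556, -0.153, 0.122]), (361, [96, 41, 10], [0.557, -0.17, 0.126])]
216 [(354, [84, 42, 19], [0.55, -0.152, 0.124])]
218 []
220 [(356, [44, 42, 40], [0.539, -0.156, 0.132]), (359, [40, 39, 38], [0.54, -0.164, 0.13])]
222 [(354, [32, 30, 28], [0.534, -0.151, 0.129]), (357, [30, 30, 28], [0.533, -0.158, 0.134])]
224 [(354, [30, 28, 26], [0.529, -0.152, 0.125]), (357, [27, 26, 24], [0.529, -0.159, 0.132])]
226 [(355, [30, 28, 26], [0.524, -0.155, 0.125]), (358, [29, 28, 28], [0.523, -0.161, 0.133])]
228 [(356, [29, 27, 26], [0.519, -0.158, 0.123]), (359, [29, 29, 28], [0.519, -0.164, 0.13])]
230 [(358, [36, 34, 32], [0.513, -0.162, 0.129]), (361, [26, 25, 24], [0.513, -0.167, 0.138])]
232 [(358, [35, 32, 30], [0.51, -0.166, 0.116]), (363, [20, 18, 18], [0.508, -0.172, 0.139])]
234 [(359, [36, 34, 32], [0.504, -0.167, 0.121]), (362, [28, 27, 26], [0.503, -0.171, 0.134])]
tip px 350.92683000147883 208.7314100653428
```

```bash
python3 -c "
from h import *
s,R=rep()
f=grab_frame('wrist');T=np.array(f['T_tool_cam']);v,u=np.indices(f['z_map'].shape);z=f['z_map']
c=np.stack([(u-f['cx'])/f['fx']*z,(v-f['cy'])/f['fy']*z,z],-1)
t=c@T[:3,:3].T+T[:3,3];W=t@R.T+s['tool_pos']
# column along fingers (image rows), at cols 246,260
for uu in(246,262):
    print(uu,[(vv,f['pixels'][vv,uu].tolist(),t[vv,uu].round(3).tolist()) for vv in range(216,262,4)])
m=cv2.inRange(cv2.cvtColor(f['pixels'],cv2.COLOR_RGB2HSV),(5,150,60),(18,255,255))>0
for r0 in range(90,330,15):
    k=m&(v==r0)&(z>0)
    if k.any(): print(r0,u[k].min(),u[k].max(),'world',W[k].mean(0).round(4),'tool',t[k].mean(0).round(4),W[k][:,2].min().round(4))
"
```

```text
14.0 q [-0.962  0.24   2.208  1.64   1.525 -2.453] p [ 0.5569 -0.1508  0.1248] z [0.865 0.502 0.009] y [-0.01  -0.001  1.   ] F [-0.1  0.   0.3] tip [ 0.569  -0.1438  0.1249]
246 [(216, [156, 78, 0], [0.01, -0.004, -0.004]), (220, [157, 78, 0], [0.007, -0.005, -0.004]), (224, [157, 78, 0], [0.005, -0.004, -0.006]), (228, [83, 83, 85], [0.011, -0.004, -0.024]), (232, [84, 86, 87], [0.011, -0.004, -0.028]), (236, [82, 82, 85], [0.011, -0.004, -0.033]), (240, [84, 84, 86], [0.011, -0.004, -0.038]), (244, [82, 83, 84], [0.011, -0.004, -0.041]), (248, [85, 87, 89], [0.011, -0.003, -0.045]), (252, [102, 103, 105], [0.012, -0.003, -0.05]), (256, [105, 106, 110], [0.011, -0.003, -0.053]), (260, [99, 98, 100], [0.011, -0.003, -0.056])]
262 [(216, [144, 140, 147], [-0.011, 0.007, 0.042]), (220, [143, 139, 146], [-0.013, 0.007, 0.04]), (224, [143, 139, 146], [-0.017, 0.007, 0.04]), (228, [83, 84, 85], [0.011, 0.005, -0.024]), (232, [83, 84, 85], [0.012, 0.005, -0.03]), (236, [82, 83, 85], [0.011, 0.005, -0.034]), (240, [84, 84, 86], [0.011, 0.005, -0.037]), (244, [81, 82, 84], [0.012, 0.005, -0
[... 231 characters left out ...]
 0.1224] tool [ 0.059  -0.0023  0.0115] 0.1221
150 244 255 world [ 0.5415 -0.1025  0.1225] tool [ 0.0495 -0.0023  0.0109] 0.1189
165 244 255 world [ 0.5434 -0.112   0.1225] tool [ 0.0403 -0.0023  0.0078] 0.1189
180 244 255 world [ 0.5459 -0.1214  0.1225] tool [ 0.0309 -0.0023  0.0053] 0.1189
195 244 255 world [ 0.5481 -0.1309  0.1225] tool [ 0.0216 -0.0023  0.0024] 0.1189
210 244 255 world [ 0.5499 -0.1404  0.1225] tool [ 0.0125 -0.0023 -0.0009] 0.119
225 244 255 world [ 0.5522 -0.1499  0.1228] tool [ 0.0031 -0.002  -0.0036] 0.119
300 249 256 world [ 0.5574 -0.1965  0.1246] tool [-0.0398 -0.0002 -0.0225] 0.1225
315 248 255 world [ 0.5581 -0.2055  0.1239] tool [-0.0479 -0.0008 -0.0264] 0.1221
```

Both cameras put the real fingertips about 22 mm behind the TCP, not 14 mm ahead of it, so they stopped 16 mm short of the lip. I'll lower, go in 35 mm more and raise gently.

Call:
servo_tool --deltas '[[[0,0,0,-0.012,0],[0,0,0,-0.012,0],[0,0,0,-0.011,0],[0,0,0,0,0],[0,0.01,0.006,0,0],[0,0.01,0.006,0,0],[0,0.01,0.006,0,0],[0,0,0,0,0]]]'

```text
time: 14.85
tool_pos: [0.5879, -0.1315, 0.0903]
tool_rot: [0.355, 0.349, 0.611, 0.615]
contact_force: [0.0, 0.4, 0.4]
gripper_width: -0.004
grasp_force: 0.0
```

Call:
servo_tool --deltas '[[[0,0,0,0.004,0],[0,0,0,0.004,0],[0,0,0,0.004,0],[0,0,0,0.004,0],[0,0,0,0.004,0],[0,0,0,0.004,0],[0,0,0,0.004,0],[0,0,0,0.004,0]]]'

```text
time: 15.65
tool_pos: [0.5868, -0.1331, 0.1218]
tool_rot: [0.355, 0.351, 0.611, 0.615]
contact_force: [-0.5, -2.0, -4.6]
gripper_width: 0.001
grasp_force: 2.4
```

```bash
python3 -c "
from h import *
look('pics/s3.png')"
```

```text
15.65 q [-0.88   0.265  2.184  1.704  1.472 -2.459] p [ 0.5868 -0.1331  0.1218] z [0.865 0.501 0.009] y [-0.009 -0.002  1.   ] F [-0.5 -2.  -4.6] tip [ 0.5989 -0.1261  0.1219]
red L 46 [0.1385 0.1393 0.1405 0.1422 0.1573]
red R 66 [0.136  0.1391 0.1403 0.1413 0.1431]
yellow L 135 [0.2558 0.2612 0.2692 0.2726 0.2741]
yellow R 230 [0.2544 0.2602 0.2676 0.2723 0.2744]
```

The guard follows, with the pointers up 17 mm and a push of about 4.6 N. About 125 mm remains.

Call:
servo_tool --deltas '[[[0,0,0,0.008,0],[0,0,0,0.008,0],[0,0,0,0.008,0],[0,0,0,0.008,0],[0,0,0,0.008,0],[0,0,0,0.008,0],[0,0,0,0.008,0],[0,0,0,0.004,0]]]'

```text
time: 16.5
tool_pos: [0.5868, -0.1327, 0.1828]
tool_rot: [0.356, 0.349, 0.611, 0.615]
contact_force: [-2.3, -3.4, -5.2]
gripper_width: 0.001
grasp_force: 2.4
```

Call:
servo_tool --deltas '[[[0,0,0,0.008,0],[0,0,0,0.008,0],[0,0,0,0.008,0],[0,0,0,0.008,0],[0,0,0,0.006,0],[0,0,0,0.004,0],[0,0,0,0.002,0],[0,0,0,0,0]]]'

```text
time: 17.3
tool_pos: [0.5868, -0.1327, 0.2264]
tool_rot: [0.356, 0.349, 0.61, 0.615]
contact_force: [-0.8, -0.8, -3.6]
gripper_width: 0.001
grasp_force: 1.1
```

```bash
python3 -c "
from h import *
look('pics/s4.png')"
```

```text
17.3 q [-0.879 -0.01   2.221  1.678  1.445 -2.223] p [ 0.5868 -0.1327  0.2264] z [0.864 0.503 0.01 ] y [-0.011 -0.002  1.   ] F [-0.8 -0.8 -3.6] tip [ 0.5989 -0.1256  0.2266]
red L 42 [0.2435 0.2446 0.2455 0.2466 0.2615]
red R 64 [0.2411 0.2441 0.2452 0.2463 0.2482]
yellow L 134 [0.2553 0.2605 0.2688 0.2726 0.2741]
yellow R 237 [0.2551 0.2596 0.2672 0.2725 0.274 ]
```

Call:
servo_tool --deltas '[[[0,0,0,0.005,0],[0,0,0,0.005,0],[0,0,0,0.004,0],[0,0,0,0.003,0],[0,0,0,0.002,0],[0,0,0,0.001,0],[0,0,0,0,0],[0,0,0,0,0]]]'

```text
time: 18.15
tool_pos: [0.5868, -0.1327, 0.2461]
tool_rot: [0.355, 0.35, 0.61, 0.615]
contact_force: [0.5, -0.2, -1.9]
gripper_width: -0.002
grasp_force: 1.4
```

```bash
python3 -c "
from h import *
look('pics/s5.png')
a=cv2.imread('pics/s5.png');cv2.imwrite('pics/s5c.png',cv2.resize(a[90:260,20:290],None,fx=2.9,fy=2.9,interpolation=cv2.INTER_CUBIC))"
```

```text
18.15 q [-0.879 -0.057  2.222  1.672  1.44  -2.176] p [ 0.5868 -0.1327  0.2461] z [0.864 0.503 0.01 ] y [-0.01  -0.002  1.   ] F [ 0.5 -0.2 -1.9] tip [ 0.5989 -0.1257  0.2462]
red L 42 [0.2625 0.2645 0.2653 0.2664 0.2752]
red R 54 [0.2624 0.2639 0.2649 0.2656 0.2667]
yellow L 136 [0.2552 0.2614 0.2693 0.2725 0.2745]
yellow R 223 [0.2551 0.2601 0.2684 0.2725 0.2741]
```

View pics/s5c.png

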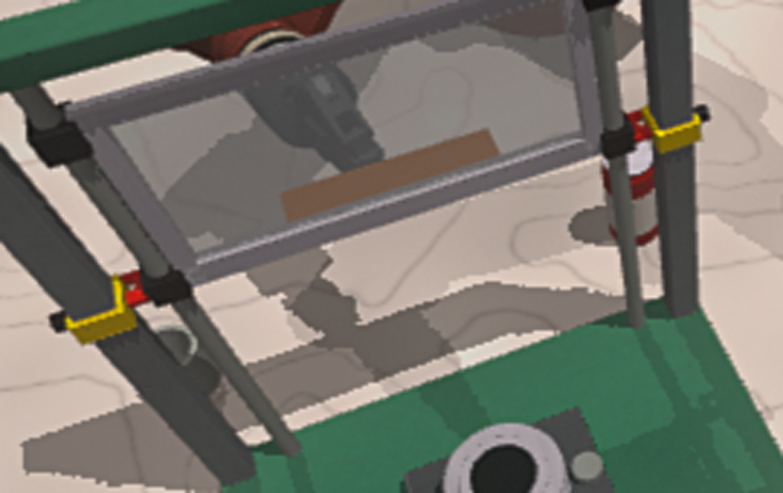

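The crop shows both red pointers, at (135,288) and (640,122), level with the yellow bands at (100,315) and (675,128). Now I'll lower the hand clear and withdraw.

Call:
servo_tool --deltas '[[[0,0,0,-0.006,0],[0,0,0,-0.008,0],[0,0,0,-0.01,0],[0,0,0,0,0],[0,-0.017,-0.01,0,0],[0,-0.017,-0.01,0,0],[0,-0.017,-0.01,0,0],[0,-0.017,-0.01,0,0]]]'

```text
time: 19.0
tool_pos: [0.5182, -0.1732, 0.2219]
tool_rot: [0.355, 0.35, 0.61, 0.615]
contact_force: [1.2, -0.9, 0.3]
gripper_width: 0.004
grasp_force: 0.0
```

Call:
servo_tool --deltas '[[[0,-0.017,-0.01,0,0],[0,-0.017,-0.01,0,0],[0,-0.01,-0.02,0,0],[0,-0.01,-0.02,0,0],[0,0,-0.02,0,0],[0,0,0,0,0],[0,0,0,0,0],[0,0,0,0,0]]]'

```text
time: 19.8
tool_pos: [0.4648, -0.2518, 0.2214]
tool_rot: [0.355, 0.35, 0.61, 0.615]
contact_force: [0.6, -0.1, 0.3]
gripper_width: 0.002
grasp_force: 0.0
```

```bash
python3 -c "
from h import *
look('pics/s6.png')
f=grab_frame('top');P=pts(f);o=np.load('top0.npz')
for n,(u,v) in dict(can=(277,256),sleeve=(425,232),gauge=(207,248)).items():
    w=np.s_[v-14:v+15,u-14:u+15];print(n,np.abs(P[w]-o['P'][w])[...,2].max().round(3),np.abs(f['pixels'][w].astype(int)-o['pixels'][w]).mean().round(1))"
```

```text
19.8 q [-1.258  0.043  2.178  1.448  1.747 -2.233] p [ 0.4648 -0.2518  0.2214] z [0.864 0.503 0.01 ] y [-0.009 -0.003  1.   ] F [ 0.6 -0.1  0.3] tip [ 0.4769 -0.2447  0.2216]
red L 43 [0.2632 0.2645 0.2654 0.2666 0.2763]
red R 53 [0.2627 0.264  0.2649 0.2658 0.2674]
yellow L 132 [0.2546 0.2608 0.2692 0.2727 0.2743]
yellow R 220 [0.2548 0.2599 0.2679 0.2725 0.2745]
can 1.113 4.3
sleeve 1.112 5.8
gauge 1.115 1.6
```

The guard stayed level with the bands, nothing was disturbed, and the hand is clear, so I'm handing in.

```bash
python3 -c "
from h import *
print(manip.job_done())"
```

```text
the job is handed in; nothing more can be done
None
```

The guard was pushed up from beneath its lip and stands with both red pointers within the yellow bands, about 1 mm from mid-height by camera; the hand is clear, the bands read unchanged, the arm kept away from the oil can, gauge and sleeve, and the job is handed in (no verdict was returned).

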